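Load a stepper motor into a turning kitting carousel

ROBOT

A 6-joint arm with a two-finger parallel gripper is mounted at the origin on the work surface. World frame = base frame: x ahead of the robot, y to its left, z up, the work surface at z = 0. Lengths are in mm, angles in rad, forces in N, time in s.
With the tool pointing down it reaches from about 275 to 750 mm from the base axis. Payload 10.2 kg.
Tool frame: the origin (TCP) lies midway between the tips of the shut fingers; the grasp point (between the pads) lies 19 mm behind it; z points along the fingers, y is the line along which they close (so a half turn about z gives the same grasp; the last joint's range is limited). The gripper opens to 85 mm and grips with 20 to 120 N. Pads are 22 mm wide; open, the fingers measure 114 mm over their backs; the gripper's body (76 mm by 85 mm) begins 54 mm behind the grasp point. The pads swing forward as they close: fully open they stand 13 mm farther back than shut.
Start: joints at [1.103, 0.313, 1.498, -0, 1.331, -0.223], TCP at [127.253, 509.35, 231.294] pointing down, gripper open.
Joint ranges: [-2.94, 2.94], [-0.97, 2.17], [0.19, 2.56], [-1.23, 4.37], [0.02, 3.11], [-2.88, 2.88]. Speed limits (rad/s): [2.39, 2.39, 3.01, 3.14, 3.14, 3.14].

INTERFACE

Orientations are given as a unit quaternion [w, x, y, z].
In Python, from rig import ctrl gives the robot as it stands.
- The arm moves only by the tool arm_command, never from a script. Its argument "increments" is a list of rows, each an object with "dr": the turn, a rotation vector about the tool's x, y, z in units of pi/4 rad (1.0 is pi/4 rad), a list of three; "offset": the shift along the tool's x, y, z in units of 120 mm (1.0 is 120 mm), a list of three; "hand": the opening, from -1 (shut) to 1 (fully open). A call has 1 to 8 rows; each row shifts and turns the commanded pose from where the row before left it, along the tool's axes as they then stand; what a row does not reach is not made up. A row lasts 1/10 s, in which the tool goes at most 50 mm and 8.59 degrees, less where a joint would pass 70% of its speed; a pose out of reach is approached as far as the arm can. A call with a number of a shift or a turn outside -1 to 1 is refused whole. A call with a gripper value outside its range is refused whole. The fingers move at their own pace and stop on an object; "grip_force" is the grip in N (left out, the last holds). Time passes only in rows, so rows that do not move let the fingers close. It gives the time, the measured TCP pose, the force, the opening and the grip force at its end, in the units of the state.
- ctrl.sense(): the state, without advancing time (a new reading comes with each control period).
- ctrl.capture(name): name is "scene" or "top" or "wrist"; returns the picture (420x560x3 uint8, red, green, blue); there is no depth.
- ctrl.camera_info(name): a dict with "K" (3x3 intrinsics, pixels), "R" (3x3) and "t" (3): a world point X has camera coordinates R X + t. Camera axes: x right, y down, z forward; pixel columns grow to the right and rows downward; lengths in mm; the calibration is good to about 2 mm. A picture is of the moment at which its call begins: read the wrist's pose just before it. camera_info takes no time and is no camera call; for the wrist camera it gives the pose at the moment of the call.
- ctrl.finish_job(): hands the job in; it is judged then, once.
The state is a dict: "time_s": time; "joints": joint angles; "dq": joint speeds; "tau": joint torques, N m; "eef_pos": TCP position; "ee_rot": TCP orientation; "force": force on the tool from outside, world axes, zero at the start; "wrist_torque": the same for the moment, N m; "grip_width": opening from 0.0 (shut) to 1.0 (fully open); "grip_force": force on a finger pad.
Only numpy, scipy, OpenCV 4.12 (cv2) and the standard library are available. Lean on these libraries where they do the work, as an engineer would, in place of code of your own. Each camera call takes 0.05 s, during which the arm holds its last target. There are 200 camera calls.

TASK

Give the kitting carousel a gentle push, either way round and to about one turn in eight seconds, so that it coasts on by itself; people across the bench pick from it as it passes, so do not stop it. Pick up the stepper motor from its mat and go round with the blue tray, holding the motor close above the middle of the tray for a good three seconds without touching the carousel; then, while it still turns, set the motor down in the blue tray without dropping it, upright with its shaft up, let go and come clear. Leave everything else on the bench where it is.

Things in the scene. Friction and masses are not known exactly. Their poses are not given: they have to be found in the camera images.
- carousel_base: fixed foot of the kitting carousel, an aluminium disc of 260 mm diameter under the round plywood top. Origin on the bench, on the vertical axis about which the carousel turns
- carousel_top (a point): point on the axis of the carousel at the upper face of its round plywood top, 42 mm above the bench; it turns with the top. The top is 380 mm across. A steel hub in the middle, 44 mm across, reaches 56 mm above the bench. Between neighbouring trays lies a free wedge of plywood, some 110 mm wide at 130 mm from the axis, where fingers can go down and push on a tray's side wall
- carousel (a joint): turn of the carousel on its ball bearing, rad, growing anticlockwise seen from above, no stops. World direction from axis to blue tray = this angle + yaw of the foot. Moment of inertia nominally 0.051 kg m2, differing by up to 25 percent from run to run; drag 0.0015 N m per rad/s plus 0.0004 N m, so that it coasts and slows with a time constant of some 20 to 35 s
- blue_tray (a point): centre of the inner floor of the empty blue tray, 46 mm above the bench and 110 mm from the axis; x axis outward from the axis, z up; turns with the carousel. The three trays, screwed on 120 degrees apart, are alike: open boxes 120 mm radially by 140 mm tangentially outside, walls 4 mm, floor 4 mm, rims 80 mm above the bench
- yellow_tray_1 (a point): the same point of the yellow tray 120 degrees anticlockwise (seen from above) of the blue one, its axes parallel to those of blue_tray; it already holds a motor (shaft up to 103 mm above the bench), a bracket and small parts, all fixed in it
- yellow_tray_2 (a point): the same point of the yellow tray 120 degrees clockwise of the blue one, axes parallel to those of blue_tray, filled in the same way
- motor: loose stepper motor standing on the mat, shaft up: square body 42 x 42 mm and 34 mm high, black with aluminium ends, then a 22 mm boss 2 mm high and a steel shaft of 5 mm diameter up to 56 mm; about 0.22 kg. Origin at the centre of its underside, z up along the shaft, x and y square to the body's sides
- mat: blue-grey antistatic mat on the bench, fixed, 170 x 170 mm and 3 mm thick, origin at the centre of its underside
- driver: loose screwdriver with yellow handle, 200 mm long, 26 mm thick, lying along its x axis, origin under its middle; leave alone
- caliper: loose steel caliper with a black display, 200 mm long along its x axis, 60 mm wide over the jaws, 14 mm high; leave alone
- tape: loose roll of amber tape lying flat, 90 mm across, 25 mm high, origin at the centre of its underside; leave alone
Things that resemble listed ones, but are neither listed nor needed, are in the scene too. Of the things like the motor, leave any that is green; of the rest the smaller one is meant.

How it is judged:
By the outcome, as a careful person would: the job done as asked, in the order asked, and still so for the second after the job is handed in, with the robot touching nothing.
It also fails if it takes over 61 s, if anything falls off the work surface, if the arm or the gripper's body presses on something with over 40 N, if the wrist force passes 120 N, or if a joint passes its speed limit or range.

## Working session

There is one attempt and no reset: what is moved stays moved. The work goes in short steps, Python scripts to look and compute and a tool call to move; the robot and the scene stay as the last step left them, time stands still between calls to the robot, and variables do not carry over. Pictures are saved under pics/ and viewed, at most 13 in all, crops included, and the job is handed in when it is done.

Besides the shell and the picture viewer there is one more tool, called after ">>>" by a JSON object that holds its "op" and its "data", one argument or row to a line. arm_command: Moves the arm, as the interface text tells. Shifts and turns lie within -1 to 1; 1 stands for 120 mm of shift or pi/4 rad of turn. Its arguments: {"type":"object","properties":{"increments":{"type":"array"},"grip_force":{"type":"number"}},"required":["increments"]}

```bash
ls; mkdir -p pics
python3 - <<'E'
from rig import ctrl
import cv2,numpy as np
s=ctrl.sense();print(s)
ims=[]
for n in("top","scene"):
    im=ctrl.capture(n);np.save(f"pics/{n}0.npy",im);cv2.imwrite(f"pics/{n}0.png",im[:,:,::-1])
    print(n,ctrl.camera_info(n))
E
```

```text
pics
{'time_s': 0.0, 'joints': array([ 1.10261063e+00,  3.13454857e-01,  1.49845089e+00,  2.53901592e-06,
        1.33101778e+00, -2.23369696e-01]), 'dq': array([ 5.59734840e-05,  1.43861133e-03, -7.71030202e-04, -1.88518893e-03,
       -2.06737572e-03,  1.00046481e-03]), 'tau': array([-8.09455832e-04, -4.12276018e+01, -2.59744513e+01, -2.00084651e-04,
        4.12344365e-03, -2.94915060e-05]), 'eef_pos': array([127.12083802, 509.10283885, 230.72740023]), 'ee_rot': array([-2.26695537e-04,  1.22102815e-01,  9.92517234e-01, -6.25633322e-04]), 'force': array([ 0.22550186, -0.05956312, -0.0796724 ]), 'wrist_torque': array([-0.04060668, -0.02606271,  0.04808599]), 'grip_force': 0.0, 'grip_width': 0.9991861670255994}
top {'K': array([[460.39865427,   0.        , 280.97900106],
       [  0.        , 460.39865427, 210.94307468],
       [  0.        ,   0.        ,   1.        ]]), 'R': array([[ 0.02317103, -0.99963694,  0.01375071],
       [-0.98532974, -0.02516131, -0.16879633],
       [ 0.16908104, -0.0096378 , -0.98555503]]), 't': array([   1.75697811,  496.90666695, 1143.56726751])}
scene {'K': array([[466.59350966,   0.        , 281.94580282],
       [  0.        , 466.59350966, 202.11044082],
       [  0.        ,   0.        ,   1.        ]]), 'R': array([[-0.22012803,  0.97530327,  0.01808817],
       [ 0.6680408 ,  0.16423858, -0.72577351],
       [-0.71082005, -0.14767946, -0.68769589]]), 't': array([  78.08028667, -290.25854176, 1532.24261919])}
```

View pics/top0.png

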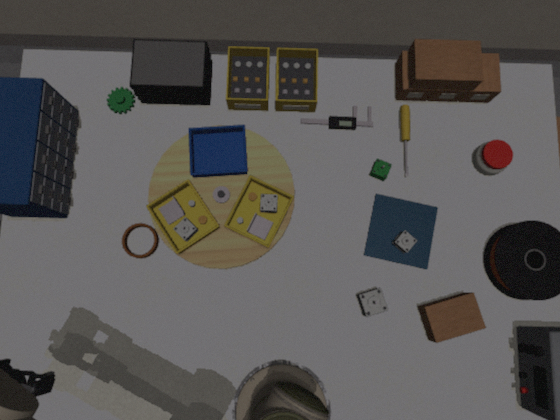

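View pics/scene0.png

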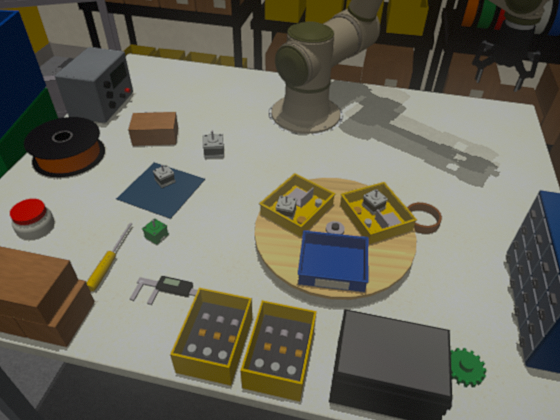

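The top view shows the hub at about (221,194), the blue tray at (218,150), and the meant motor on the mat at (405,241). The larger lookalike is off the mat at (372,302) and the green one is at (381,169). The scene view agrees.

```bash
cat > h.py <<'E'
import numpy as np,cv2
from rig import ctrl
def ray(ci,u,v,z):
    K,R,t=(np.array(ci[k],float) for k in("K","R","t"))
    c=-R.T@t; d=R.T@np.linalg.inv(K)@np.array([u,v,1.])
    return c+d*(z-c[2])/d[2]
def proj(ci,X):
    p=np.array(ci["K"])@(np.array(ci["R"])@np.asarray(X,float)+np.array(ci["t"]));return p[:2]/p[2]
def blobs(m,amin):
    return [c for c in cv2.findContours(m.astype(np.uint8),cv2.RETR_EXTERNAL,cv2.CHAIN_APPROX_NONE)[0] if cv2.contourArea(c)>amin]
E
python3 - <<'E'
from h import *
im=np.load("pics/top0.npy");ci=ctrl.camera_info("top")
hsv=cv2.cvtColor(im,cv2.COLOR_RGB2HSV)
print("hub",im[194,221],ray(ci,221,194,56),"motor",ray(ci,405,241,37), "wood",hsv[250,225],"mat",hsv[215,380],"blue",hsv[150,218])
# plywood disc + trays: convex hull of saturated pixels near
m=np.zeros(im.shape[:2],bool)
roi=(slice(115,280),slice(140,305))
m[roi]=hsv[roi][...,1]>60
c=max(blobs(m,500),key=cv2.contourArea);
# outer edge of plywood at z=42: project to z=42 and fit circle
P=np.array([ray(ci,*p[0],42)[:2] for p in c]);
from scipy.optimize import least_squares
f=least_squares(lambda q:np.hypot(P[:,0]-q[0],P[:,1]-q[1])-190,[650,90],loss="soft_l1",f_scale=2);print("disc",f.x,np.median(abs(f.fun)))
def rect(m,z,amin):
    for c in blobs(m,amin):
        P=np.array([ray(ci,*p[0],z)[:2] for p in c],np.float32)
        print(z,cv2.minAreaRect(P), cv2.minAreaRect(c)[0])
b=(hsv[...,0]>105)&(hsv[...,0]<125)&(hsv[...,1]>150);b[:, :130]=0;b[:,300:]=0
rect(b,80,300)
mt=(hsv[...,0]>95)&(hsv[...,0]<115)&(hsv[...,1]>80);mt[:,:350]=0;mt[:,445:]=0
rect(mt,3,1000)
mo=(hsv[...,2]>110)&(hsv[...,1]<60);mo[:225]=0;mo[256:]=0;mo[:,:390]=0;mo[:,420:]=0
rect(mo,37,20)
z=cv2.resize(im[220:325,345:445],None,fx=5,fy=5,interpolation=cv2.INTER_CUBIC)
cv2.imwrite("pics/z1.png",z[:,:,::-1])
E
```

```text
hub [45 45 44] [534.3769556  168.31925023  56.        ] motor [ 427.45447754 -306.43380771   37.        ] wood [ 17  93 107] mat [103 117  61] blue [109 184  83]
disc [533.73304686 172.39472092] 4.394454725559271
80 ((642.22607421875, 179.32406616210938), (127.33589935302734, 141.10662841796875), 5.2752275466918945) (217.38763427734375, 150.6267547607422)
3 ((458.60931396484375, -304.9833984375), (166.9888916015625, 166.5073699951172), 78.63992309570312) (400.87054443359375, 231.0823516845703)
```

View pics/z1.png

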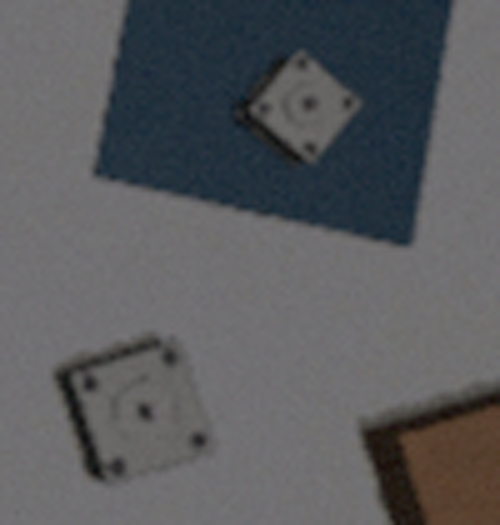

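The zoom shows the small motor's top corners at about (303,48), (362,103), (315,165) and (250,110) in crop pixels. The larger one sits lower left, off the mat. I'll refine the hub and motor from both views.

Run:
```python
from h import *
im=np.load("pics/top0.npy");ci=ctrl.camera_info("top");cs=ctrl.camera_info("scene");sc=np.load("pics/scene0.npy")
C=np.array([[303,48],[362,103],[315,165],[250,110]])/5+[345,220]-0.4
P=np.array([ray(ci,*c,37)[:2] for c in C]);print("motor",P.mean(0),np.linalg.norm(P-np.roll(P,1,0),axis=1))
d=P-np.roll(P,1,0);print(np.degrees(np.arctan2(d[:,1],d[:,0])))
g=cv2.cvtColor(im,cv2.COLOR_RGB2GRAY)
for (x,y,nm) in((406,241,"m"),):
    m=np.zeros(g.shape,bool);m[y-14:y+15,x-14:x+15]=g[y-14:y+15,x-14:x+15]>85
    for c in blobs(m,20):
        Q=np.array([ray(ci,*p[0],37)[:2] for p in c],np.float32);print(nm,cv2.minAreaRect(Q))
print("scene motor",[ray(cs,164,174,37)],"proj",proj(cs,[*P.mean(0),37]))
hs=cv2.cvtColor(im,cv2.COLOR_RGB2HSV)
m=np.zeros(g.shape,bool);m[180:209,207:236]=hs[180:209,207:236,1]<40
for c in blobs(m,30):
    e=cv2.minEnclosingCircle(c);print("hub px",e,cv2.contourArea(c),ray(ci,*e[0],56)); a=ray(ci,*e[0],56)
    print("hub in scene",proj(cs,a))
hs=cv2.cvtColor(sc,cv2.COLOR_RGB2HSV)
m=np.zeros(g.shape,bool);m[217:242,320:352]=hs[217:242,320:352,1]<50
for c in blobs(m,30):
    x=cv2.boundingRect(c);print("scene hub box",x)
zz=np.hstack([cv2.resize(im[115:280,140:305,::-1],(480,480)),cv2.resize(sc[210:250,315:355,::-1],(300,480))])
cv2.imwrite("pics/z2.png",zz)
# blue tray rim in top: inner-floor corners
b=(cv2.cvtColor(im,cv2.COLOR_RGB2HSV)[...,1]>150);b[:,:180]=0;b[:,260:]=0;b[:115]=0;b[185:]=0
for c in blobs(b,500): print("tray px",cv2.minAreaRect(c), cv2.approxPolyDP(c,6,True)[:,0].tolist())
```

```text
motor [ 427.84741649 -309.27807758] [43.12931728 40.71128395 40.95718217 42.77096105]
[ -40.52724372 -132.97124702  142.40323902   50.12869647]
m ((428.01416015625, -308.33050537109375), (39.37713623046875, 40.30112838745117), 50.991024017333984)
scene motor [array([ 437.43515765, -303.57822315,   37.        ])] proj [163.43447444 171.4285337 ]
hub px ((220.89285278320312, 194.17857360839844), 8.394862174987793) 198.5 [533.90410879 168.57157862  56.        ]
hub in scene [335.9046299  225.00641164]
scene hub box (326, 221, 18, 14)
tray px ((217.3930206298828, 150.78793334960938), (48.280799865722656, 55.82856750488281), 86.42366790771484) [[243, 125], [189, 129], [191, 174], [246, 173]]
```

View pics/z2.png

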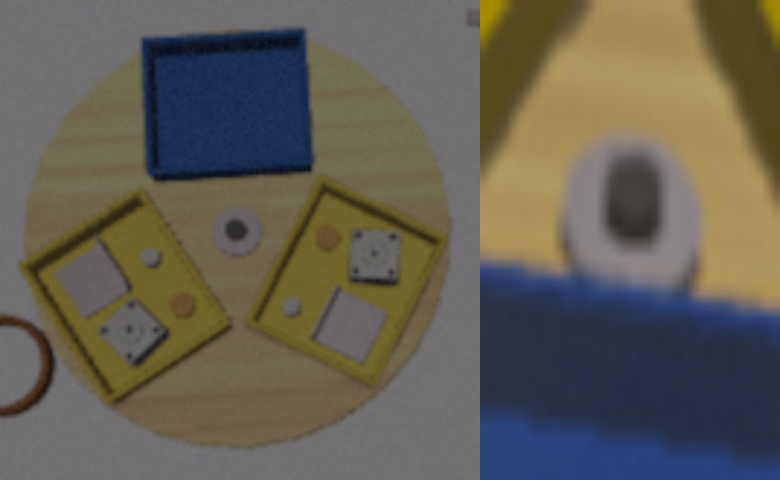

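The hub is at about (534,168.5) and the motor at about (428,−309), with sides at 50°/−40°. The blue tray points at about 5°, so the near wedge is at 185°. Next I'll go above that wedge with the fingers shut.

>>> {"op": "arm_command", "data": {
  "increments": [
    {"dr": [0, 0, 0], "offset": [-0.3, -0.23, 0], "hand": -1},
    {"dr": [0, 0, 0], "offset": [-0.3, -0.23, 0], "hand": -1},
    {"dr": [0, 0, 0], "offset": [-0.3, -0.23, 0], "hand": -1},
    {"dr": [0, 0, 0], "offset": [-0.3, -0.23, 0], "hand": -1},
    {"dr": [0, 0, 0], "offset": [-0.3, -0.23, 0], "hand": -1},
    {"dr": [0, 0, 0], "offset": [-0.3, -0.23, 0], "hand": -1},
    {"dr": [0, 0, 0], "offset": [-0.3, -0.23, 0], "hand": -1},
    {"dr": [0, 0, 0], "offset": [-0.3, -0.23, 0], "hand": -1}
  ]
}}

```text
time_s: 0.9
eef_pos: [353.8, 223.7, 231.2]
ee_rot: [-0.0, 0.122, 0.993, 0.0]
force: [0.7, 1.1, 0.2]
grip_width: -0.0
grip_force: 0.0
```

```bash
cat >> h.py <<'E'
from scipy.spatial.transform import Rotation as Ro
def rot(s):
    q=s["ee_rot"];return Ro.from_quat([q[1],q[2],q[3],q[0]])
def show():
    s=ctrl.sense();R=rot(s).as_matrix()
    print(round(s["time_s"],3),"tcp",s["eef_pos"].round(1),"xaxis",np.degrees(np.arctan2(R[1,0],R[0,0])).round(1),"z",R[:,2].round(3),"j",s["joints"].round(2),"F",s["force"].round(1),"w",round(s["grip_width"],3),round(s["grip_force"],1))
    return s
def delta(s,X,yaw=None):
    "to world target X, x axis at yaw deg: tool offset and dr z in units"
    R=rot(s).as_matrix();d=R.T@(np.array(X)-s["eef_pos"])/120
    a=0
    if yaw is not None: a=-(yaw-np.degrees(np.arctan2(R[1,0],R[0,0]))+180)%360; a=(a-360 if a>180 else a); 
    return d.round(3),a
E
python3 - <<'E'
from h import *
s=show();d,_=delta(s,[404.5,157,231]);print(d)
ci=ctrl.camera_info("wrist");print(ci["R"]@s["eef_pos"]+ci["t"])
E
```

```text
0.9 tcp [353.8 223.7 231.2] xaxis 166.0 z [-0.  0. -1.] j [ 0.28  0.08  1.79  0.    1.28 -1.04] F [0.7 1.1 0.2] w -0.0 0.0
[-0.544 -0.437  0.002]
[ -1.51187223  32.21312284 159.6389387 ]
```

>>> {"op": "arm_command", "data": {
  "increments": [
    {"dr": [0, 0, 0], "offset": [-0.18, -0.145, 0], "hand": -1},
    {"dr": [0, 0, 0], "offset": [-0.18, -0.145, 0], "hand": -1},
    {"dr": [0, 0, 0], "offset": [-0.18, -0.145, 0], "hand": -1},
    {"dr": [0, 0, 0.12], "offset": [0, 0, 0.28], "hand": -1},
    {"dr": [0, 0, 0.12], "offset": [0, 0, 0.28], "hand": -1},
    {"dr": [0, 0, 0], "offset": [0, 0, 0.28], "hand": -1},
    {"dr": [0, 0, 0], "offset": [0, 0, 0.28], "hand": -1},
    {"dr": [0, 0, 0], "offset": [0, 0, 0.28], "hand": -1}
  ]
}}

```text
time_s: 1.7
eef_pos: [403.1, 158.9, 61.9]
ee_rot: [-0.0, 0.215, 0.977, -0.0]
force: [1.2, 0.2, -0.4]
grip_width: -0.0
grip_force: 0.0
```

Run:
```python
from h import *
s=show()
im=ctrl.capture("scene");cv2.imwrite("pics/s1.png",im[130:320,200:480,::-1])
```

```text
1.7 tcp [403.1 158.9  61.9] xaxis 155.2 z [-0. -0. -1.] j [ 0.1   0.35  1.96 -0.    0.83 -1.03] F [ 1.2  0.2 -0.4] w -0.0 0.0
```

View pics/s1.png

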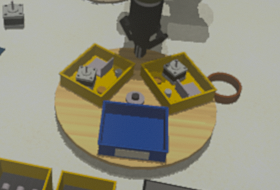

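The fingers stand in the wedge between the yellow trays, clear of both. Now a slow approach to the wall of yellow tray 2.

>>> {"op": "arm_command", "data": {
  "increments": [
    {"dr": [0, 0, 0], "offset": [-0.04, -0.053, 0.013], "hand": -1},
    {"dr": [0, 0, 0], "offset": [-0.04, -0.053, 0.013], "hand": -1},
    {"dr": [0, 0, 0], "offset": [-0.04, -0.053, 0.013], "hand": -1},
    {"dr": [0, 0, 0], "offset": [-0.04, -0.053, 0.013], "hand": -1},
    {"dr": [0, 0, 0], "offset": [-0.04, -0.053, 0.013], "hand": -1},
    {"dr": [0, 0, 0], "offset": [-0.015, -0.014, 0], "hand": -1},
    {"dr": [0, 0, 0], "offset": [-0.015, -0.014, 0], "hand": -1},
    {"dr": [0, 0, 0], "offset": [-0.015, -0.014, 0], "hand": -1}
  ]
}}

```text
time_s: 2.55
eef_pos: [414.7, 113.1, 55.6]
ee_rot: [0.0, 0.215, 0.977, 0.0]
force: [-0.3, -0.2, 1.0]
grip_width: -0.002
grip_force: 0.0
```

Run:
```python
from h import *
s=show();A=np.array([534,168.5]);r=s["eef_pos"][:2]-A
print(np.hypot(*r),np.degrees(np.arctan2(r[1],r[0]))%360)
R=rot(s).as_matrix()
# ramp rows co-rotating: speed mm/row
p=r.copy();th=0;rad=131.;a=np.arctan2(r[1],r[0])
for i,v in enumerate([2.5,2.5,2.8,3.5,4.3,5.1,5.9,6.7,7.5,8.3,9.1,9.9,10.4,10.4,10.4,10.4]):
    dth=v/rad; 
    Rz=Ro.from_euler("z",th).as_matrix()
    a2=a+dth; q=rad*np.array([np.cos(a2),np.sin(a2)])
    d=(Rz@R).T@np.array([*(q-p),0])/120
    print(i,v,d.round(4)[:2],"drz",round(-dth/(np.pi/4),4))
    p=q;a=a2;th+=dth
print(np.degrees(a)%360,p+A)
```

```text
2.55 tcp [414.7 113.1  55.6] xaxis 155.2 z [ 0.  0. -1.] j [-0.01  0.35  1.98  0.    0.81 -1.15] F [-0.3 -0.2  1. ] w -0.002 0.0
131.5341224436409 204.89470775786245
0 2.5 [-0.0189 -0.0099] drz -0.0243
1 2.5 [-0.016  -0.0133] drz -0.0243
2 2.8 [-0.018  -0.0149] drz -0.0272
3 3.5 [-0.0225 -0.0186] drz -0.034
4 4.3 [-0.0277 -0.0227] drz -0.0418
5 5.1 [-0.0329 -0.0268] drz -0.0496
6 5.9 [-0.0382 -0.0309] drz -0.0573
7 6.7 [-0.0435 -0.035 ] drz -0.0651
8 7.5 [-0.0488 -0.039 ] drz -0.0729
9 8.3 [-0.0541 -0.043 ] drz -0.0807
10 9.1 [-0.0595 -0.047 ] drz -0.0884
11 9.9 [-0.0649 -0.0509] drz -0.0962
12 10.4 [-0.0683 -0.0534] drz -0.1011
13 10.4 [-0.0683 -0.0534] drz -0.1011
14 10.4 [-0.0683 -0.0534] drz -0.1011
15 10.4 [-0.0683 -0.0534] drz -0.1011
252.8744559455352 [495.42489962  43.30830047]
```

>>> {"op": "arm_command", "data": {
  "increments": [
    {"dr": [0, 0, -0.024], "offset": [-0.016, -0.013, 0], "hand": -1},
    {"dr": [0, 0, -0.024], "offset": [-0.016, -0.013, 0], "hand": -1},
    {"dr": [0, 0, -0.027], "offset": [-0.018, -0.015, 0], "hand": -1},
    {"dr": [0, 0, -0.034], "offset": [-0.022, -0.019, 0], "hand": -1},
    {"dr": [0, 0, -0.042], "offset": [-0.028, -0.023, 0], "hand": -1},
    {"dr": [0, 0, -0.05], "offset": [-0.033, -0.027, 0], "hand": -1},
    {"dr": [0, 0, -0.057], "offset": [-0.038, -0.031, 0], "hand": -1},
    {"dr": [0, 0, -0.065], "offset": [-0.043, -0.035, 0], "hand": -1}
  ]
}}

```text
time_s: 3.35
eef_pos: [432.2, 84.9, 55.5]
ee_rot: [-0.0, 0.088, 0.996, -0.0]
force: [0.2, 0.0, 0.4]
grip_width: 0.002
grip_force: 0.0
```

>>> {"op": "arm_command", "data": {
  "increments": [
    {"dr": [0, 0, -0.073], "offset": [-0.049, -0.039, 0], "hand": -1},
    {"dr": [0, 0, -0.081], "offset": [-0.054, -0.043, 0], "hand": -1},
    {"dr": [0, 0, -0.088], "offset": [-0.06, -0.047, 0], "hand": -1},
    {"dr": [0, 0, -0.096], "offset": [-0.065, -0.051, 0], "hand": -1},
    {"dr": [0, 0, -0.101], "offset": [-0.068, -0.053, 0], "hand": -1},
    {"dr": [0, 0, -0.101], "offset": [-0.068, -0.053, 0], "hand": -1},
    {"dr": [0, 0, -0.05], "offset": [-0.03, -0.025, -0.1], "hand": -1},
    {"dr": [0, 0, 0], "offset": [-0.01, -0.01, -0.3], "hand": -1}
  ]
}}

```text
time_s: 4.15
eef_pos: [479.9, 47.8, 101.8]
ee_rot: [-0.003, -0.142, 0.99, 0.001]
force: [-0.1, -0.4, 0.4]
grip_width: 0.0
grip_force: 0.0
```

>>> {"op": "arm_command", "data": {
  "increments": [
    {"dr": [0, 0, 0], "offset": [0, 0, -0.4], "hand": -1},
    {"dr": [0, 0, 0], "offset": [0, 0, -0.4], "hand": -1},
    {"dr": [0, 0, 0], "offset": [0, 0, -0.35], "hand": -1}
  ]
}}

```text
time_s: 4.45
eef_pos: [481.0, 48.0, 244.0]
ee_rot: [0.001, -0.142, 0.99, -0.0]
force: [0.0, 0.6, -0.6]
grip_width: -0.0
grip_force: 0.0
```

```bash
cat >> h.py <<'E'
import json,os
A=np.array([534,168.5])
def meas(name="top"):
    t=ctrl.sense()["time_s"];im=ctrl.capture(name);ci=ctrl.camera_info(name)
    cv2.imwrite(f"pics/m{t:.2f}.png",im[:,:,::-1])
    h=cv2.cvtColor(im,cv2.COLOR_RGB2HSV);b=(h[...,0]>105)&(h[...,0]<125)&(h[...,1]>140)
    m=np.zeros(b.shape,np.uint8);u=proj(ci,[*A,56]);cv2.circle(m,(int(u[0]),int(u[1])),85 if name=="top" else 95,1,-1)
    cs=blobs(b&(m>0),300)
    if not cs: return t,None
    c=max(cs,key=cv2.contourArea);M=cv2.moments(c)
    P=np.array([ray(ci,*p[0],80)[:2] for p in c],np.float32);rc=cv2.minAreaRect(P)
    # floor-area centroid seen inside the rim
    cen=ray(ci,M["m10"]/M["m00"],M["m01"]/M["m00"],66)[:2]-A
    th=np.degrees(np.arctan2(cen[1],cen[0]))%360
    # side direction near th, mod 90
    e=(rc[2]-th+45)%90-45
    return t,th,round(float(np.hypot(*cen)),1),th+e,np.round(rc[1],0).tolist(),np.round(rc[0]-A,1).tolist()
E
python3 - <<'E'
from h import *
show()
for i in range(6): print(meas("top"))
E
```

```text
4.45 tcp [481.  48. 244.] xaxis -163.7 z [ 0.001 -0.    -1.   ] j [-0.14  0.21  1.6   0.    1.33 -2.  ] F [ 0.   0.6 -0.6] w -0.0 0.0
(4.45, np.float64(62.936859068225836), 113.6, np.float64(63.86965560913086), [127.0, 141.0], [48.7, 97.2])
(4.5, np.float64(65.24516424379068), 113.2, np.float64(66.0943374633789), [127.0, 142.0], [44.8, 99.0])
(4.55, np.float64(67.43551827714515), 113.3, np.float64(68.44389343261719), [127.0, 142.0], [40.8, 100.8])
(4.6, np.float64(69.73645049436458), 113.3, np.float64(70.80406951904297), [127.0, 142.0], [36.8, 102.3])
(4.65, np.float64(71.91131032968657), 113.2, np.float64(72.91617584228516), [127.0, 142.0], [32.8, 103.9])
(4.7, np.float64(74.20893893769457), 113.3, np.float64(75.1630859375), [126.0, 143.0], [28.5, 105.4])
```

The carousel turns at about 45°/s, which is 8 s per turn. Next, over to the motor with the fingers opening.

```bash
cat >> h.py <<'E'
def gen(pts,yaws,s=None,start=None,dp=3):
    """rows through world pts (after each 0.1 s) with tool x at yaws deg (unwrapped); tool kept pointing down"""
    if start is None:
        R=rot(s).as_matrix();p=s["eef_pos"].copy();y=np.degrees(np.arctan2(R[1,0],R[0,0]));y+=360*round((yaws[0]-y)/360)
    else: p,y=np.array(start[0],float),start[1]
    for k,(q,yy) in enumerate(zip(pts,yaws)):
        c,sn=np.cos(np.radians(y)),np.sin(np.radians(y));B=np.array([[c,sn,0],[sn,-c,0],[0,0,-1]])
        o=(B.T@(np.array(q)-p)/120).round(dp);w=round(-(yy-y)/45,dp)
        print(k,o.tolist(),w); p=p+B@(o*120);y=y-w*45
    return p,y
E
python3 - <<'E'
from h import *
s=show();n=18
f=np.clip(np.arange(1,n+1)/12,0,1)[:,None]
p0=s["eef_pos"];gen(p0+(np.array([428,-309,150])-p0)*f,list(np.linspace(196.3,50.5,n+1)[1:]),s)
print(meas())
E
```

```text
4.75 tcp [480.5  48.  240.2] xaxis -163.7 z [-0.003  0.    -1.   ] j [-0.14  0.21  1.6  -0.    1.33 -2.  ] F [ 0.8 -0.1 -0.7] w -0.003 0.0
0 [0.105, -0.228, 0.063] 0.18
1 [0.071, -0.24, 0.062] 0.18
2 [0.037, -0.248, 0.063] 0.18
3 [0.001, -0.25, 0.062] 0.18
4 [-0.033, -0.249, 0.063] 0.18
5 [-0.069, -0.241, 0.063] 0.18
6 [-0.101, -0.229, 0.062] 0.18
7 [-0.133, -0.212, 0.063] 0.18
8 [-0.162, -0.192, 0.062] 0.18
9 [-0.187, -0.167, 0.063] 0.18
10 [-0.208, -0.138, 0.063] 0.18
11 [-0.226, -0.109, 0.062] 0.18
12 [-0.0, 0.001, 0.0] 0.18
13 [-0.0, -0.0, 0.0] 0.18
14 [-0.001, -0.0, 0.0] 0.18
15 [0.0, -0.0, 0.0] 0.18
16 [0.0, -0.0, 0.0] 0.18
17 [0.0, -0.001, 0.0] 0.18
(4.75, np.float64(76.32052914766528), 113.2, np.float64(77.38775634765625), [126.0, 143.0], [24.4, 106.2])
```

>>> {"op": "arm_command", "data": {
  "increments": [
    {"dr": [0, 0, 0.18], "offset": [0.105, -0.228, 0.062], "hand": 0},
    {"dr": [0, 0, 0.18], "offset": [0.071, -0.24, 0.062], "hand": 1},
    {"dr": [0, 0, 0.18], "offset": [0.037, -0.248, 0.062], "hand": 1},
    {"dr": [0, 0, 0.18], "offset": [0.001, -0.25, 0.062], "hand": 1},
    {"dr": [0, 0, 0.18], "offset": [-0.033, -0.249, 0.062], "hand": 1},
    {"dr": [0, 0, 0.18], "offset": [-0.069, -0.241, 0.062], "hand": 1},
    {"dr": [0, 0, 0.18], "offset": [-0.101, -0.229, 0.062], "hand": 1},
    {"dr": [0, 0, 0.18], "offset": [-0.133, -0.212, 0.062], "hand": 1}
  ]
}}

```text
time_s: 5.6
eef_pos: [445.2, -190.9, 180.5]
ee_rot: [-0.001, 0.414, 0.91, 0.0]
force: [1.2, -0.1, 0.4]
grip_width: 0.999
grip_force: 0.0
```

>>> {"op": "arm_command", "data": {
  "increments": [
    {"dr": [0, 0, 0.18], "offset": [-0.162, -0.192, 0.062], "hand": 1},
    {"dr": [0, 0, 0.18], "offset": [-0.187, -0.167, 0.062], "hand": 1},
    {"dr": [0, 0, 0.18], "offset": [-0.208, -0.138, 0.062], "hand": 1},
    {"dr": [0, 0, 0.18], "offset": [-0.226, -0.109, 0.062], "hand": 1},
    {"dr": [0, 0, 0.18], "offset": [0, 0, 0], "hand": 1},
    {"dr": [0, 0, 0.18], "offset": [0, 0, 0], "hand": 1},
    {"dr": [0, 0, 0.18], "offset": [0, 0, 0], "hand": 1},
    {"dr": [0, 0, 0.18], "offset": [0, 0, 0], "hand": 1}
  ]
}}

```text
time_s: 6.4
eef_pos: [427.9, -308.6, 150.9]
ee_rot: [-0.001, 0.837, 0.547, -0.0]
force: [0.9, 0.2, 0.4]
grip_width: 0.999
grip_force: 0.0
```

>>> {"op": "arm_command", "data": {
  "increments": [
    {"dr": [0, 0, 0.18], "offset": [0, 0, 0], "hand": 1},
    {"dr": [0, 0, 0.18], "offset": [0, 0, 0], "hand": 1}
  ]
}}

```text
time_s: 6.6
eef_pos: [427.9, -308.6, 150.9]
ee_rot: [-0.001, 0.906, 0.424, -0.0]
force: [0.3, -0.5, -0.5]
grip_width: 1.0
grip_force: 0.0
```

Run:
```python
from h import *
print(meas())
s=show();ci=ctrl.camera_info("wrist");im=ctrl.capture("wrist");np.save("pics/w0.npy",im)
print("proj motor top",proj(ci,[428,-309,37]),"grasp pt",proj(ci,[*s["eef_pos"][:2],37]))
cv2.imwrite("pics/w0.png",im[:,:,::-1])
```

```text
(6.6, np.float64(155.43498688678247), 108.8, np.float64(156.92893981933594), [143.0, 121.0], [-100.0, 42.6])
6.65 tcp [ 427.9 -308.5  150.9] xaxis 49.7 z [-0.002  0.002 -1.   ] j [-0.85  0.4   1.6   0.    1.15 -0.14] F [ 0.2 -0.3  0.1] w 1.0 0.0
proj motor top [286.64117439 213.48937272] grasp pt [286.17239066 213.09502154]
```

View pics/w0.png

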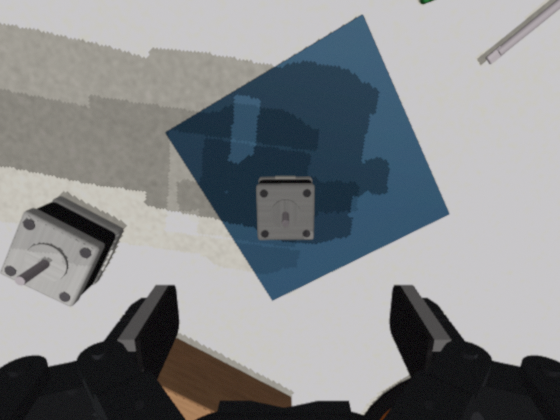

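The wrist view shows the small motor's top at about (286,211), square with the fingers and about 1 mm from the expected (286,213). The large lookalike at (65,250) is clear of the fingers. Next: down, close and lift.

>>> {"op": "arm_command", "data": {
  "increments": [
    {"dr": [0, 0, 0], "offset": [0, 0, 0.25], "hand": 1},
    {"dr": [0, 0, 0], "offset": [0, 0, 0.25], "hand": 1},
    {"dr": [0, 0, 0], "offset": [0, 0, 0.25], "hand": 1},
    {"dr": [0, 0, 0], "offset": [0, 0, 0.25], "hand": 1},
    {"dr": [0, 0, 0], "offset": [0, 0, 0.15], "hand": 1},
    {"dr": [0, 0, 0], "offset": [0, 0, 0.05], "hand": 1},
    {"dr": [0, 0, 0], "offset": [0, 0, 0], "hand": 1}
  ],
  "grip_force": 40
}}

```text
time_s: 7.4
eef_pos: [428.0, -308.6, 7.5]
ee_rot: [-0.001, 0.904, 0.427, -0.0]
force: [0.7, -0.0, 0.5]
grip_width: 1.0
grip_force: 0.0
```

>>> {"op": "arm_command", "data": {
  "increments": [
    {"dr": [0, 0, 0], "offset": [0, 0, 0], "hand": 0.3},
    {"dr": [0, 0, 0], "offset": [0, 0, 0], "hand": 0.1},
    {"dr": [0, 0, 0], "offset": [0, 0, 0], "hand": -0.2},
    {"dr": [0, 0, 0], "offset": [0, 0, 0], "hand": -1},
    {"dr": [0, 0, 0], "offset": [0, 0, 0], "hand": -1},
    {"dr": [0, 0, 0], "offset": [0, 0, 0], "hand": -1}
  ]
}}

```text
time_s: 8.0
eef_pos: [428.7, -309.3, 9.1]
ee_rot: [0.001, 0.905, 0.426, 0.0]
force: [-1.5, 1.3, 4.5]
grip_width: 0.485
grip_force: 41.8
```

Run:
```python
from h import *
print(meas())
s=show();im=ctrl.capture("wrist");cv2.imwrite("pics/w1.png",im[:,:,::-1])
```

```text
(8.0, np.float64(211.8211806504261), 105.0, np.float64(213.17486572265625), [121.0, 140.0], [-90.8, -59.5])
8.05 tcp [ 428.7 -309.3    9.1] xaxis 50.5 z [ 0.001 -0.001 -1.   ] j [-0.85  0.6   1.71 -0.    0.82 -0.16] F [-1.4  1.1  6.3] w 0.48 41.8
```

View pics/w1.png

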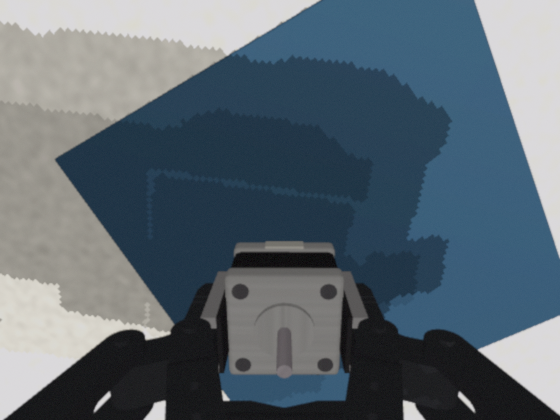

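The motor is held squarely between the pads and the shaft is free. I'll lift and fit the coasting.

>>> {"op": "arm_command", "data": {
  "increments": [
    {"dr": [0, 0, 0], "offset": [0, 0, -0.05], "hand": -1},
    {"dr": [0, 0, 0], "offset": [0, 0, -0.15], "hand": -1},
    {"dr": [0, 0, 0], "offset": [0, 0, -0.3], "hand": -1},
    {"dr": [0, 0, 0], "offset": [0, 0, -0.35], "hand": -1},
    {"dr": [0, 0, 0], "offset": [0, 0, -0.35], "hand": -1},
    {"dr": [0, 0, 0], "offset": [0, 0, -0.2], "hand": -1},
    {"dr": [0, 0, 0], "offset": [0, 0, 0], "hand": -1},
    {"dr": [0, 0, 0], "offset": [0, 0, 0], "hand": -1}
  ]
}}

```text
time_s: 8.9
eef_pos: [428.0, -308.6, 175.5]
ee_rot: [-0.0, 0.905, 0.426, -0.0]
force: [0.3, 0.3, -2.7]
grip_width: 0.485
grip_force: 41.3
```

```bash
cat >> h.py <<'E'
from scipy.optimize import least_squares
D=[(4.45,63.87),(4.5,66.09),(4.55,68.44),(4.6,70.8),(4.65,72.92),(4.7,75.16),(4.75,77.39),(6.6,156.93),(8.0,213.17)]
def theta(q,t,t0=4.5):
    "q=theta0 deg, w0 deg/s, I"
    a=.0015/q[2];b=np.degrees(.0004/q[2]);t=np.asarray(t)-t0
    return q[0]+(q[1]+b/a)*(1-np.exp(-a*t))/a-b/a*t
def omega(q,t): a=.0015/q[2];b=np.degrees(.0004/q[2]);return (q[1]+b/a)*np.exp(-a*(t-4.5))-b/a
def fit(D):
    D=sorted(D);t=np.array([d[0] for d in D]);y=np.unwrap([d[1] for d in D],period=360)
    f=least_squares(lambda q:np.r_[theta(q,t)-y,(q[2]-.051)/.01],[y[0],45,.051],x_scale=[1,1,.01]);return f.x,(theta(f.x,t)-y)
E
python3 - <<'E'
from h import *
s=show();D=list(D)
for i in range(2):
    m=meas();print(m);D.append((m[0],m[3]))
m=meas("scene");print(m)
q,r=fit(D);print(q,r.round(2),[ (t,theta(q,t)%360,omega(q,t)) for t in (9.2,15,20,25)])
print([round(d[0],3) for d in D],[round(float(d[1]),2) for d in D])
E
```

```text
8.9 tcp [ 428.  -308.6  175.5] xaxis 50.5 z [-0.001  0.001 -1.   ] j [-0.85  0.37  1.57  0.    1.2  -0.16] F [ 0.3  0.3 -2.7] w 0.485 41.3
(8.9, np.float64(248.87033575332907), 106.6, np.float64(247.43701171875), [122.0, 142.0], [-40.8, -100.6])
(8.95, np.float64(250.70280032556872), 106.9, np.float64(249.3445281982422), [122.0, 142.0], [-37.7, -102.0])
(9.0, np.float64(247.84769293594678), 115.4, np.float64(250.69479370117188), [122.0, 142.0], [-33.0, -104.5])
[6.61890991e+01 4.50432104e+01 4.97077831e-02] [ 0.06  0.1  -0.   -0.12  0.01  0.    0.   -0.08 -0.1   0.08  0.04] [(9.2, np.float64(258.7046956134261), np.float64(37.066804349789614)), (15, np.float64(88.60779205648385), np.float64(28.66206716537488)), (20, np.float64(216.14649587688064), np.float64(22.508109061378462)), (25, np.float64(315.124236727176), np.float64(17.216016881931637))]
[4.45, 4.5, 4.55, 4.6, 4.65, 4.7, 4.75, 6.6, 8.0, 8.9, 8.95] [63.87, 66.09, 68.44, 70.8, 72.92, 75.16, 77.39, 156.93, 213.17, 247.44, 249.34]
```

The fit residual is 0.1°, so prediction is good. I'll plan the intercept, co-rotating with the tray (tool x outward).

```bash
cat >> h.py <<'E'
D+=[(8.9,247.44),(8.95,249.34)]
A2=np.array([535,169.5])
def P(q,t,z,R=110): th=np.radians(theta(q,t));return np.array([A2[0]+R*np.cos(th),A2[1]+R*np.sin(th),z])
E
python3 - <<'E'
from h import *
s=show();q,_=fit(D);t0=s["time_s"];p0=s["eef_pos"];n=24
pts=[];yw=[]
for k in range(1,33):
    t=t0+.1*k;f=min(k/n,1);f=f**3*(10-15*f+6*f*f);g=np.clip((k-24)/8,0,1);g=g*g*(3-2*g)
    T=P(q,t,175-74*g);pts.append(p0+(T-p0)*f);yw.append(50.5+(theta(q,t)-360-50.5)*f)
print(t0,(theta(q,t0+2.4))-360,P(q,t0+2.4,0))
print(gen(pts,yw,s),P(q,t,101),yw[-1])
E
```

```text
9.05 tcp [ 427.8 -308.4  174.6] xaxis 50.5 z [-0.002  0.002 -1.   ] j [-0.85  0.37  1.57  0.    1.2  -0.16] F [-0.2  1.1 -2.4] w 0.485 41.3
9.05 -21.806312558853733 [637.12893964 128.63828579   0.        ]
0 [0.002, -0.001, -0.0] 0.001
1 [0.012, -0.006, -0.0] 0.015
2 [0.032, -0.015, -0.0] 0.035
3 [0.056, -0.026, -0.0] 0.061
4 [0.084, -0.042, -0.0] 0.086
5 [0.111, -0.062, -0.0] 0.112
6 [0.134, -0.088, -0.001] 0.134
7 [0.153, -0.118, 0.0] 0.152
8 [0.162, -0.154, 0.0] 0.164
9 [0.16, -0.19, -0.0] 0.17
10 [0.149, -0.225, -0.001] 0.17
11 [0.128, -0.254, 0.0] 0.163
12 [0.1, -0.275, -0.0] 0.151
13 [0.071, -0.284, -0.0] 0.134
14 [0.042, -0.284, -0.001] 0.113
15 [0.019, -0.272, 0.0] 0.088
16 [0.001, -0.252, -0.0] 0.063
17 [-0.008, -0.226, -0.0] 0.035
18 [-0.012, -0.194, -0.0] 0.009
19 [-0.012, -0.161, -0.0] -0.016
20 [-0.007, -0.128, -0.001] -0.038
21 [-0.004, -0.096, 0.0] -0.055
22 [-0.002, -0.072, 0.0] -0.067
23 [-0.002, -0.056, 0.0] -0.074
24 [-0.001, -0.054, 0.027] -0.075
25 [-0.002, -0.054, 0.07] -0.074
26 [-0.002, -0.053, 0.099] -0.074
27 [-0.001, -0.053, 0.113] -0.073
28 [-0.002, -0.052, 0.113] -0.074
29 [-0.001, -0.053, 0.099] -0.073
30 [-0.002, -0.052, 0.07] -0.072
31 [-0.001, -0.052, 0.026] -0.073
(array([644.64632355, 178.36881683, 101.01076992]), np.float64(4.650753882454266)) [644.64116792 178.37774166 101.        ] 4.629190455031562
```

>>> {"op": "arm_command", "data": {
  "increments": [
    {"dr": [0, 0, 0.001], "offset": [0.002, -0.001, 0], "hand": -1},
    {"dr": [0, 0, 0.015], "offset": [0.012, -0.006, 0], "hand": -1},
    {"dr": [0, 0, 0.035], "offset": [0.032, -0.015, 0], "hand": -1},
    {"dr": [0, 0, 0.061], "offset": [0.056, -0.026, 0], "hand": -1},
    {"dr": [0, 0, 0.086], "offset": [0.084, -0.042, 0], "hand": -1},
    {"dr": [0, 0, 0.112], "offset": [0.111, -0.062, 0], "hand": -1},
    {"dr": [0, 0, 0.134], "offset": [0.134, -0.088, 0], "hand": -1},
    {"dr": [0, 0, 0.152], "offset": [0.153, -0.118, 0], "hand": -1}
  ]
}}

```text
time_s: 9.85
eef_pos: [455.9, -230.7, 175.9]
ee_rot: [-0.0, 0.979, 0.202, -0.0]
force: [1.0, -0.0, -1.8]
grip_width: 0.484
grip_force: 41.2
```

>>> {"op": "arm_command", "data": {
  "increments": [
    {"dr": [0, 0, 0.164], "offset": [0.162, -0.154, 0], "hand": -1},
    {"dr": [0, 0, 0.17], "offset": [0.16, -0.19, 0], "hand": -1},
    {"dr": [0, 0, 0.17], "offset": [0.149, -0.225, 0], "hand": -1},
    {"dr": [0, 0, 0.163], "offset": [0.128, -0.254, 0], "hand": -1},
    {"dr": [0, 0, 0.151], "offset": [0.1, -0.275, 0], "hand": -1},
    {"dr": [0, 0, 0.134], "offset": [0.071, -0.284, 0], "hand": -1},
    {"dr": [0, 0, 0.113], "offset": [0.042, -0.284, 0], "hand": -1},
    {"dr": [0, 0, 0.088], "offset": [0.019, -0.272, 0], "hand": -1}
  ]
}}

```text
time_s: 10.65
eef_pos: [570.3, 4.5, 175.9]
ee_rot: [0.0, 0.969, -0.246, -0.0]
force: [0.6, -0.2, -2.6]
grip_width: 0.483
grip_force: 41.1
```

>>> {"op": "arm_command", "data": {
  "increments": [
    {"dr": [0, 0, 0.063], "offset": [0.001, -0.252, 0], "hand": -1},
    {"dr": [0, 0, 0.035], "offset": [-0.008, -0.226, 0], "hand": -1},
    {"dr": [0, 0, 0.009], "offset": [-0.012, -0.194, 0], "hand": -1},
    {"dr": [0, 0, -0.016], "offset": [-0.012, -0.161, 0], "hand": -1},
    {"dr": [0, 0, -0.038], "offset": [-0.007, -0.128, 0], "hand": -1},
    {"dr": [0, 0, -0.055], "offset": [-0.004, -0.096, 0], "hand": -1},
    {"dr": [0, 0, -0.067], "offset": [-0.002, -0.072, 0], "hand": -1},
    {"dr": [0, 0, -0.074], "offset": [-0.002, -0.056, 0], "hand": -1}
  ]
}}

```text
time_s: 11.45
eef_pos: [637.7, 128.5, 175.8]
ee_rot: [0.0, 0.982, -0.188, -0.0]
force: [0.6, 0.4, -2.6]
grip_width: 0.479
grip_force: 41.2
```

Run:
```python
from h import *
q,_=fit(D);s=show();t=s["time_s"];print("target",P(q,t,175),theta(q,t)-360)
ci=ctrl.camera_info("wrist");im=ctrl.capture("wrist")
# rim corners expected
th=np.radians(theta(q,t))
for a,b in((-60,-70),(60,-70),(60,70),(-60,70)):
    r=np.array([110+a,b]);print((a,b),proj(ci,[A2[0]+r[0]*np.cos(th)-r[1]*np.sin(th),A2[1]+r[0]*np.sin(th)+r[1]*np.cos(th),80]).round(0),end=" ")
cv2.imwrite("pics/w2.png",im[:,:,::-1])
h=cv2.cvtColor(im,cv2.COLOR_RGB2HSV);b=(h[...,0]>105)&(h[...,0]<125)&(h[...,1]>140)
for c in blobs(b,2000): print(cv2.minAreaRect(c),cv2.boundingRect(c))
```

```text
11.45 tcp [637.7 128.5 175.8] xaxis -21.6 z [-0.001 -0.    -1.   ] j [0.02 0.64 1.15 0.   1.35 1.97] F [ 0.6  0.4 -2.6] w 0.479 41.2
target [637.12893964 128.63828579 175.        ] -21.806312558853733
(-60, -70) [381. 297.] (60, -70) [397. 129.] (60, 70) [176. 128.] (-60, 70) [190. 296.] ((288.62225341796875, 211.43504333496094), (223.1410675048828, 173.21038818359375), 0.6330767273902893) (178, 124, 224, 176)
```

View pics/w2.png

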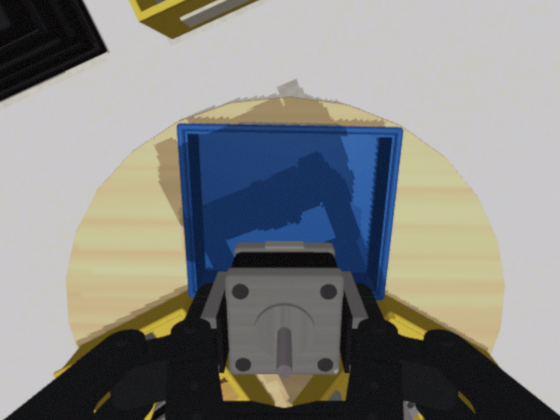

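The wrist view shows the tray rim's outer edge from (178,125) to (402,127), against the predicted (176,128) to (397,129). That is only about 2 mm off, so I'll take half of it as a correction and go down to just above the rim.

```bash
cat > trk.py <<'E'
from h import *
import sys
def plan(z1,nz,n,R=111,off=-0.5,z0=None,hold=0):
    q,_=fit(D);s=show();t0=s["time_s"];p0=s["eef_pos"];z0=p0[2] if z0 is None else z0
    M=rot(s).as_matrix();y0=np.degrees(np.arctan2(M[1,0],M[0,0]));pts=[];yw=[]
    q=q.copy();q[0]+=off
    t=t0;T=P(q,t,0,R);e=p0[:2]-T[:2];yt=theta(q,t);ye=(y0-yt+180)%360-180
    print("err xy",e.round(1),"yaw",round(ye,1),"theta",yt%360,"w",omega(q,t))
    for k in range(1,n+1):
        t=t0+.1*k;f=max(0,1-k/5);g=np.clip((k-hold)/nz,0,1);g=g*g*(3-2*g)
        T=P(q,t,z0+(z1-z0)*g,R);T[:2]+=e*f;pts.append(T);yw.append(theta(q,t)+ye*f)
    k=360*round((y0-yw[0])/360);yw=[y+k for y in yw]
    gen(pts,yw,s)
E
python3 -c "
from trk import *
plan(101,8,16)"
```

```text
11.5 tcp [637.8 129.2 175.8] xaxis -21.4 z [-0.  0. -1.] j [0.02 0.64 1.15 0.   1.35 1.96] F [-0.1  1.3 -2.8] w 0.487 41.2
err xy [-1.1 -1.2] yaw -0.8 theta 339.37334608342616 w 33.556310059600186
0 [-0.001, -0.056, 0.027] -0.078
1 [-0.001, -0.057, 0.07] -0.078
2 [-0.001, -0.055, 0.1] -0.077
3 [-0.001, -0.056, 0.115] -0.077
4 [0.0, -0.055, 0.114] -0.077
5 [-0.001, -0.053, 0.1] -0.072
6 [-0.002, -0.053, 0.07] -0.073
7 [-0.001, -0.052, 0.027] -0.072
8 [-0.002, -0.052, 0.0] -0.072
9 [-0.001, -0.052, 0.0] -0.071
10 [-0.002, -0.052, 0.0] -0.072
11 [-0.001, -0.051, 0.0] -0.07
12 [-0.002, -0.051, 0.0] -0.071
13 [-0.001, -0.051, 0.0] -0.07
14 [-0.001, -0.051, 0.0] -0.07
15 [-0.002, -0.051, 0.0] -0.07
```

>>> {"op": "arm_command", "data": {
  "increments": [
    {"dr": [0, 0, -0.078], "offset": [-0.001, -0.056, 0.027], "hand": -1},
    {"dr": [0, 0, -0.078], "offset": [-0.001, -0.057, 0.07], "hand": -1},
    {"dr": [0, 0, -0.077], "offset": [-0.001, -0.055, 0.1], "hand": -1},
    {"dr": [0, 0, -0.077], "offset": [-0.001, -0.056, 0.115], "hand": -1},
    {"dr": [0, 0, -0.077], "offset": [0, -0.055, 0.114], "hand": -1},
    {"dr": [0, 0, -0.072], "offset": [-0.001, -0.053, 0.1], "hand": -1},
    {"dr": [0, 0, -0.073], "offset": [-0.002, -0.053, 0.07], "hand": -1},
    {"dr": [0, 0, -0.072], "offset": [-0.001, -0.052, 0.027], "hand": -1}
  ]
}}

```text
time_s: 12.3
eef_pos: [645.1, 179.2, 100.1]
ee_rot: [0.0, 0.999, 0.048, -0.001]
force: [0.2, 0.2, -2.7]
grip_width: 0.481
grip_force: 41.3
```

>>> {"op": "arm_command", "data": {
  "increments": [
    {"dr": [0, 0, -0.072], "offset": [-0.002, -0.052, 0], "hand": -1},
    {"dr": [0, 0, -0.071], "offset": [-0.001, -0.052, 0], "hand": -1},
    {"dr": [0, 0, -0.072], "offset": [-0.002, -0.052, 0], "hand": -1},
    {"dr": [0, 0, -0.07], "offset": [-0.001, -0.051, 0], "hand": -1},
    {"dr": [0, 0, -0.071], "offset": [-0.002, -0.051, 0], "hand": -1},
    {"dr": [0, 0, -0.07], "offset": [-0.001, -0.051, 0], "hand": -1},
    {"dr": [0, 0, -0.07], "offset": [-0.001, -0.051, 0], "hand": -1},
    {"dr": [0, 0, -0.07], "offset": [-0.002, -0.051, 0], "hand": -1}
  ]
}}

```text
time_s: 13.1
eef_pos: [630.1, 225.7, 101.2]
ee_rot: [0.0, 0.964, 0.267, -0.0]
force: [-0.3, 0.7, -1.6]
grip_width: 0.483
grip_force: 41.3
```

Run:
```python
from h import *
q,_=fit(D);q[0]-=.5;s=show();t=s["time_s"];print("target",P(q,t,101,111),theta(q,t)%360)
ci=ctrl.camera_info("wrist");im=ctrl.capture("wrist");th=np.radians(theta(q,t))
for a,b in((60,-70),(60,70)):
    r=np.array([111+a,b]);print((a,b),proj(ci,[A2[0]+r[0]*np.cos(th)-r[1]*np.sin(th),A2[1]+r[0]*np.sin(th)+r[1]*np.cos(th),80]).round(1),end=" ")
cv2.imwrite("pics/w3.png",im[:,:,::-1])
h=cv2.cvtColor(im,cv2.COLOR_RGB2HSV);b=(h[...,0]>105)&(h[...,0]<125)&(h[...,1]>140)
for c in blobs(b,2000): print(cv2.boundingRect(c),cv2.approxPolyDP(c,8,True)[:,0].tolist())
```

```text
13.1 tcp [630.1 225.7 101.2] xaxis 30.9 z [-0.001 -0.    -1.   ] j [ 0.17  0.74  1.16 -0.    1.23  1.2 ] F [-0.3  0.7 -1.6] w 0.483 41.3
target [629.93839098 227.01262398 101.        ] 31.207016051673122
(60, -70) [444.  142.2] (60, 70) [125.  143.7] (130, 136, 323, 205) [[130, 140], [152, 338], [170, 333], [197, 289], [232, 265], [236, 242], [268, 239], [332, 242], [336, 265], [371, 290], [384, 320], [423, 339], [450, 143]]
```

View pics/w3.png

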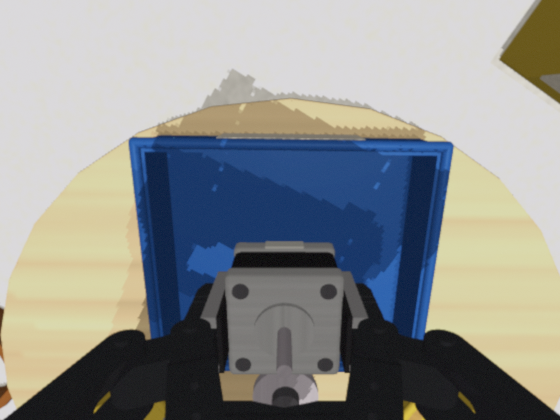

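```bash
python3 -c "
from trk import *
plan(80,6,16)"
```

```text
13.15 tcp [629.7 226.6 101.2] xaxis 31.1 z [-0.001  0.    -1.   ] j [0.17 0.74 1.16 0.   1.23 1.2 ] F [-0.   0.9 -1.9] w 0.483 41.3
err xy [ 1.3 -3. ] yaw -1.7 theta 32.76797667486778 w 31.184140288238446
0 [-0.002, -0.056, 0.013] -0.076
1 [-0.002, -0.055, 0.033] -0.077
2 [-0.001, -0.055, 0.042] -0.076
3 [0.0, -0.054, 0.043] -0.075
4 [0.001, -0.055, 0.033] -0.075
5 [-0.002, -0.049, 0.013] -0.068
6 [-0.001, -0.049, -0.0] -0.067
7 [-0.001, -0.048, -0.0] -0.067
8 [-0.002, -0.049, -0.0] -0.067
9 [-0.001, -0.048, -0.0] -0.066
10 [-0.001, -0.048, -0.0] -0.066
11 [-0.001, -0.048, -0.0] -0.066
12 [-0.002, -0.047, -0.0] -0.066
13 [-0.001, -0.048, -0.0] -0.065
14 [-0.001, -0.047, -0.0] -0.065
15 [-0.001, -0.047, -0.0] -0.064
```

The rim spans x 130–452 with its centre at 291, while the motor's centre is at 286. So the tray lies about 2 mm clockwise and slightly outward. I'll correct by −1° more and 0.5 mm, then lower just inside the rim and hold.

```bash
python3 -c "
from trk import *
plan(80,6,32,R=111.5,off=-1.5)"
```

```text
13.15 tcp [629.7 226.6 101.2] xaxis 31.1 z [-0.001  0.    -1.   ] j [0.17 0.74 1.16 0.   1.23 1.2 ] F [-0.   0.9 -1.9] w 0.483 41.3
err xy [-0.1 -1.6] yaw -0.7 theta 31.767976674867782 w 31.184140288238446
0 [-0.0, -0.053, 0.013] -0.072
1 [-0.001, -0.052, 0.033] -0.072
2 [0.001, -0.052, 0.042] -0.071
3 [-0.0, -0.051, 0.043] -0.071
4 [0.001, -0.052, 0.033] -0.071
5 [-0.002, -0.049, 0.013] -0.068
6 [-0.001, -0.049, -0.0] -0.067
7 [-0.001, -0.049, -0.0] -0.067
8 [-0.002, -0.049, -0.0] -0.067
9 [-0.001, -0.048, -0.0] -0.066
10 [-0.001, -0.048, -0.0] -0.066
11 [-0.001, -0.048, -0.0] -0.066
12 [-0.002, -0.048, -0.0] -0.065
13 [-0.001, -0.048, -0.0] -0.066
14 [-0.001, -0.047, -0.0] -0.064
15 [-0.001, -0.047, -0.0] -0.065
16 [-0.001, -0.047, -0.0] -0.064
17 [-0.002, -0.047, -0.0] -0.064
18 [-0.001, -0.046, -0.0] -0.064
19 [-0.001, -0.046, -0.0] -0.063
20 [-0.001, -0.046, -0.0] -0.063
21 [-0.001, -0.046, -0.0] -0.063
22 [-0.001, -0.046, -0.0] -0.063
23 [-0.001, -0.045, -0.0] -0.062
24 [-0.002, -0.045, -0.0] -0.062
25 [-0.001, -0.045, -0.0] -0.062
26 [-0.001, -0.045, -0.0] -0.061
27 [-0.001, -0.045, -0.0] -0.061
28 [-0.001, -0.044, -0.0] -0.061
29 [-0.001, -0.044, -0.0] -0.06
30 [-0.001, -0.044, -0.0] -0.061
31 [-0.001, -0.044, -0.0] -0.059
```

>>> {"op": "arm_command", "data": {
  "increments": [
    {"dr": [0, 0, -0.072], "offset": [0, -0.053, 0.013], "hand": -1},
    {"dr": [0, 0, -0.072], "offset": [-0.001, -0.052, 0.033], "hand": -1},
    {"dr": [0, 0, -0.071], "offset": [0.001, -0.052, 0.042], "hand": -1},
    {"dr": [0, 0, -0.071], "offset": [0, -0.051, 0.043], "hand": -1},
    {"dr": [0, 0, -0.071], "offset": [0.001, -0.052, 0.033], "hand": -1},
    {"dr": [0, 0, -0.068], "offset": [-0.002, -0.049, 0.013], "hand": -1},
    {"dr": [0, 0, -0.067], "offset": [-0.001, -0.049, 0], "hand": -1},
    {"dr": [0, 0, -0.067], "offset": [-0.001, -0.049, 0], "hand": -1}
  ]
}}

```text
time_s: 13.95
eef_pos: [597.6, 261.4, 80.0]
ee_rot: [0.0, 0.883, 0.47, -0.0]
force: [-0.3, -0.2, -1.6]
grip_width: 0.484
grip_force: 41.3
```

>>> {"op": "arm_command", "data": {
  "increments": [
    {"dr": [0, 0, -0.067], "offset": [-0.002, -0.049, 0], "hand": -1},
    {"dr": [0, 0, -0.066], "offset": [-0.001, -0.048, 0], "hand": -1},
    {"dr": [0, 0, -0.066], "offset": [-0.001, -0.048, 0], "hand": -1},
    {"dr": [0, 0, -0.066], "offset": [-0.001, -0.048, 0], "hand": -1},
    {"dr": [0, 0, -0.065], "offset": [-0.002, -0.048, 0], "hand": -1},
    {"dr": [0, 0, -0.066], "offset": [-0.001, -0.048, 0], "hand": -1},
    {"dr": [0, 0, -0.064], "offset": [-0.001, -0.047, 0], "hand": -1},
    {"dr": [0, 0, -0.065], "offset": [-0.001, -0.047, 0], "hand": -1}
  ]
}}

```text
time_s: 14.75
eef_pos: [555.3, 278.6, 80.1]
ee_rot: [-0.0, 0.768, 0.64, -0.0]
force: [-0.5, 0.5, -3.5]
grip_width: 0.482
grip_force: 41.3
```

Run:
```python
from h import *
q,_=fit(D);q[0]-=1.5;s=show();t=s["time_s"];print("target",P(q,t,80,111.5),theta(q,t)%360)
ci=ctrl.camera_info("wrist");im=ctrl.capture("wrist");th=np.radians(theta(q,t))
for a,b in((60,-70),(60,70)):
    r=np.array([111.5+a,b]);print((a,b),proj(ci,[A2[0]+r[0]*np.cos(th)-r[1]*np.sin(th),A2[1]+r[0]*np.sin(th)+r[1]*np.cos(th),80]).round(1),end=" ")
cv2.imwrite("pics/w4.png",im[:,:,::-1])
h=cv2.cvtColor(im,cv2.COLOR_RGB2HSV);b=(h[...,0]>105)&(h[...,0]<125)&(h[...,1]>140)
for c in blobs(b,2000): print(cv2.boundingRect(c),cv2.approxPolyDP(c,8,True)[:,0].tolist())
from trk import *
plan(80,6,16,R=111.5,off=-1.5)
```

```text
14.75 tcp [555.3 278.6  80.1] xaxis 79.6 z [-0. -0. -1.] j [ 0.28  0.67  1.36 -0.    1.11  0.46] F [-0.5  0.5 -3.5] w 0.482 41.3
target [554.56038111 279.27085902  80.        ] 79.89635093389421
(60, -70) [464.9 151.5] (60, 70) [101.6 153.1] (219, 358, 131, 48) [[219, 374], [223, 400], [298, 405], [345, 400], [349, 374], [341, 358], [333, 376], [233, 376], [227, 358]]
(107, 144, 368, 196) [[107, 149], [130, 328], [146, 339], [184, 319], [196, 291], [232, 265], [236, 242], [329, 241], [337, 267], [371, 290], [399, 334], [444, 328], [471, 152]]
14.8 tcp [554.6 278.9  80.1] xaxis 79.8 z [-0.001 -0.    -1.   ] j [0.28 0.67 1.36 0.   1.11 0.46] F [-1.1  1.3 -2.5] w 0.48 41.2
err xy [ 2.8 -0.9] yaw -1.5 theta 81.34437929593253 w 28.927198696531732
0 [-0.002, -0.052, 0.0] -0.071
1 [-0.001, -0.051, 0.0] -0.071
2 [-0.001, -0.051, 0.0] -0.07
3 [-0.0, -0.051, 0.0] -0.07
4 [-0.0, -0.05, 0.001] -0.07
5 [-0.001, -0.046, -0.0] -0.063
6 [-0.001, -0.046, -0.0] -0.062
7 [-0.001, -0.045, -0.0] -0.062
8 [-0.001, -0.045, -0.0] -0.062
9 [-0.002, -0.045, -0.0] -0.061
10 [-0.001, -0.044, -0.0] -0.062
11 [-0.001, -0.045, -0.0] -0.061
12 [-0.001, -0.044, -0.0] -0.06
13 [-0.001, -0.044, -0.0] -0.061
14 [-0.001, -0.044, -0.0] -0.06
15 [-0.001, -0.044, -0.0] -0.059
```

Still about 1.7 mm clockwise and 1.5 mm outward, so I correct a little more. The plan is to hold about 2 s longer, then lower to just above the floor.

```bash
python3 -c "
from trk import *
plan(55,11,32,R=112.3,off=-2.3,hold=20)"
```

```text
14.8 tcp [554.6 278.9  80.1] xaxis 79.8 z [-0.001 -0.    -1.   ] j [0.28 0.67 1.36 0.   1.11 0.46] F [-1.1  1.3 -2.5] w 0.48 41.2
err xy [ 1.1 -1.4] yaw -0.7 theta 80.54437929593257 w 28.927198696531732
0 [0.0, -0.049, 0.0] -0.067
1 [0.001, -0.049, 0.0] -0.068
2 [0.0, -0.049, 0.0] -0.066
3 [0.001, -0.049, 0.0] -0.067
4 [0.001, -0.048, 0.0] -0.066
5 [-0.001, -0.046, 0.0] -0.063
6 [-0.001, -0.045, 0.0] -0.062
7 [-0.001, -0.046, 0.0] -0.062
8 [-0.001, -0.045, 0.0] -0.062
9 [-0.001, -0.046, 0.0] -0.062
10 [-0.001, -0.045, 0.0] -0.061
11 [-0.001, -0.044, 0.0] -0.061
12 [-0.002, -0.045, 0.0] -0.06
13 [-0.001, -0.044, 0.0] -0.061
14 [-0.001, -0.044, 0.0] -0.06
15 [-0.001, -0.044, 0.0] -0.06
16 [-0.001, -0.044, 0.0] -0.059
17 [-0.001, -0.044, 0.0] -0.059
18 [-0.001, -0.043, 0.0] -0.059
19 [-0.001, -0.043, 0.0] -0.059
20 [-0.001, -0.043, 0.005] -0.058
21 [-0.001, -0.043, 0.013] -0.059
22 [-0.001, -0.042, 0.02] -0.057
23 [-0.001, -0.042, 0.025] -0.058
24 [-0.001, -0.042, 0.027] -0.057
25 [-0.0, -0.042, 0.029] -0.057
26 [-0.001, -0.042, 0.027] -0.057
27 [-0.001, -0.041, 0.025] -0.056
28 [-0.001, -0.042, 0.02] -0.057
29 [-0.001, -0.041, 0.013] -0.055
30 [-0.001, -0.041, 0.005] -0.056
31 [-0.001, -0.04, -0.0] -0.055
```

>>> {"op": "arm_command", "data": {
  "increments": [
    {"dr": [0, 0, -0.067], "offset": [0, -0.049, 0], "hand": -1},
    {"dr": [0, 0, -0.068], "offset": [0.001, -0.049, 0], "hand": -1},
    {"dr": [0, 0, -0.066], "offset": [0, -0.049, 0], "hand": -1},
    {"dr": [0, 0, -0.067], "offset": [0.001, -0.049, 0], "hand": -1},
    {"dr": [0, 0, -0.066], "offset": [0.001, -0.048, 0], "hand": -1},
    {"dr": [0, 0, -0.063], "offset": [-0.001, -0.046, 0], "hand": -1},
    {"dr": [0, 0, -0.062], "offset": [-0.001, -0.045, 0], "hand": -1},
    {"dr": [0, 0, -0.062], "offset": [-0.001, -0.046, 0], "hand": -1}
  ]
}}

```text
time_s: 15.6
eef_pos: [510.2, 278.7, 80.2]
ee_rot: [0.0, 0.622, 0.783, 0.0]
force: [-0.2, -0.1, -2.0]
grip_width: 0.486
grip_force: 41.3
```

>>> {"op": "arm_command", "data": {
  "increments": [
    {"dr": [0, 0, -0.062], "offset": [-0.001, -0.045, 0], "hand": -1},
    {"dr": [0, 0, -0.062], "offset": [-0.001, -0.046, 0], "hand": -1},
    {"dr": [0, 0, -0.061], "offset": [-0.001, -0.045, 0], "hand": -1},
    {"dr": [0, 0, -0.061], "offset": [-0.001, -0.044, 0], "hand": -1},
    {"dr": [0, 0, -0.06], "offset": [-0.002, -0.045, 0], "hand": -1},
    {"dr": [0, 0, -0.061], "offset": [-0.001, -0.044, 0], "hand": -1},
    {"dr": [0, 0, -0.06], "offset": [-0.001, -0.044, 0], "hand": -1},
    {"dr": [0, 0, -0.06], "offset": [-0.001, -0.044, 0], "hand": -1}
  ]
}}

```text
time_s: 16.4
eef_pos: [471.4, 261.2, 80.3]
ee_rot: [0.0, 0.462, 0.887, 0.0]
force: [-0.4, -0.4, -2.1]
grip_width: 0.484
grip_force: 41.3
```

Run:
```python
from h import *
q,_=fit(D);q[0]-=2.3;s=show();t=s["time_s"];print("target",P(q,t,80,112.3),theta(q,t)%360)
ci=ctrl.camera_info("wrist");im=ctrl.capture("wrist")
cv2.imwrite("pics/w5.png",im[:,:,::-1])
h=cv2.cvtColor(im,cv2.COLOR_RGB2HSV);b=(h[...,0]>105)&(h[...,0]<125)&(h[...,1]>140)
for c in blobs(b,2000): print(cv2.boundingRect(c),cv2.approxPolyDP(c,8,True)[:,0].tolist())
from trk import *
plan(55,11,24,R=112.3,off=-2.3,hold=5)
```

```text
16.4 tcp [471.4 261.2  80.3] xaxis 124.9 z [ 0. -0. -1.] j [ 0.29  0.51  1.64 -0.    1.   -0.32] F [-0.4 -0.4 -2.1] w 0.484 41.3
target [470.3508544  261.32471331  80.        ] 125.14744263637726
(219, 358, 131, 48) [[219, 374], [223, 400], [270, 405], [345, 400], [349, 375], [341, 358], [333, 376], [231, 375], [227, 358]]
(107, 145, 367, 195) [[107, 151], [129, 325], [145, 339], [184, 319], [197, 289], [232, 265], [236, 242], [329, 241], [336, 265], [371, 290], [398, 334], [422, 339], [443, 328], [471, 156]]
16.45 tcp [470.8 261.   80.2] xaxis 125.1 z [-0.001 -0.    -1.   ] j [ 0.29  0.51  1.64 -0.    1.   -0.32] F [ 1.1  1.  -1. ] w 0.484 41.2
err xy [2.5 1.2] yaw -1.4 theta 126.4880244234165 w 26.77988807404978
0 [-0.001, -0.048, 0.0] -0.066
1 [-0.001, -0.048, 0.0] -0.065
2 [-0.0, -0.048, 0.0] -0.065
3 [-0.0, -0.047, 0.0] -0.065
4 [0.0, -0.047, 0.0] -0.064
5 [-0.001, -0.043, 0.005] -0.058
6 [-0.001, -0.042, 0.013] -0.058
7 [-0.001, -0.042, 0.02] -0.057
8 [-0.0, -0.042, 0.025] -0.058
9 [-0.001, -0.042, 0.028] -0.056
10 [-0.001, -0.042, 0.028] -0.057
11 [-0.001, -0.041, 0.028] -0.056
12 [-0.001, -0.041, 0.025] -0.056
13 [-0.001, -0.041, 0.02] -0.056
14 [-0.001, -0.041, 0.013] -0.056
15 [-0.001, -0.041, 0.005] -0.055
16 [-0.001, -0.04, 0.0] -0.055
17 [-0.001, -0.04, 0.0] -0.055
18 [-0.0, -0.04, 0.0] -0.054
19 [-0.001, -0.04, 0.0] -0.054
20 [-0.001, -0.04, 0.0] -0.054
21 [-0.001, -0.039, 0.0] -0.054
22 [-0.001, -0.039, 0.0] -0.053
23 [-0.0, -0.039, 0.0] -0.053
```

View pics/w5.png

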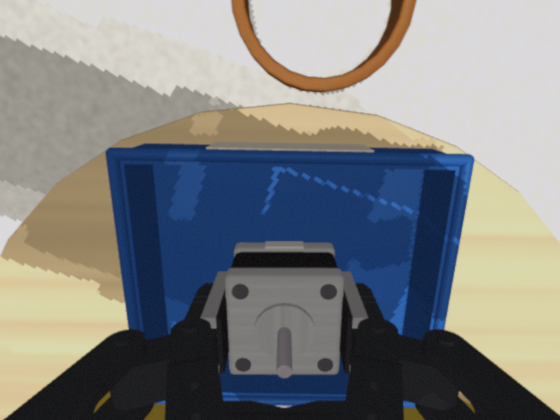

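The image shows the tray rim at x 107–473, with the tool about 0.8° ahead of it. I'll refit with these close readings so the speeds match at set-down.

```bash
cat >> h.py <<'E'
D+=[(11.45,337.9),(13.1,30.4),(14.75,79.1),(16.4,124.1)]
E
python3 - <<'E'
from trk import *
q,r=fit(D);print(q,r.round(2))
plan(55,10,24,R=112.3,off=0,hold=5)
E
```

```text
[6.61428196e+01 4.52762295e+01 4.71391328e-02] [ 0.01  0.05 -0.04 -0.14 -0.01 -0.    0.01  0.14  0.06  0.11  0.07 -0.38
 -0.06  0.06  0.1 ]
16.45 tcp [470.8 261.   80.2] xaxis 125.1 z [-0.001 -0.    -1.   ] j [ 0.29  0.51  1.64 -0.    1.   -0.32] F [ 1.1  1.  -1. ] w 0.484 41.2
err xy [1. 0.] yaw -0.4 theta 125.51001113637972 w 26.121769918194822
0 [-0.0, -0.044, 0.0] -0.06
1 [-0.001, -0.044, 0.0] -0.059
2 [0.0, -0.043, 0.0] -0.06
3 [0.0, -0.043, 0.0] -0.058
4 [0.0, -0.043, 0.0] -0.059
5 [-0.001, -0.041, 0.006] -0.057
6 [-0.0, -0.042, 0.016] -0.056
7 [-0.001, -0.041, 0.023] -0.056
8 [-0.001, -0.041, 0.029] -0.055
9 [-0.001, -0.04, 0.031] -0.056
10 [-0.001, -0.041, 0.031] -0.055
11 [-0.001, -0.04, 0.029] -0.054
12 [-0.001, -0.04, 0.023] -0.055
13 [-0.001, -0.04, 0.016] -0.054
14 [-0.0, -0.039, 0.006] -0.054
15 [-0.001, -0.04, 0.0] -0.053
16 [-0.001, -0.039, 0.0] -0.054
17 [-0.001, -0.039, 0.0] -0.053
18 [-0.001, -0.039, 0.0] -0.053
19 [-0.0, -0.038, 0.0] -0.052
20 [-0.001, -0.039, 0.0] -0.052
21 [-0.001, -0.038, 0.0] -0.052
22 [-0.001, -0.038, 0.0] -0.052
23 [-0.001, -0.038, 0.0] -0.051
```

>>> {"op": "arm_command", "data": {
  "increments": [
    {"dr": [0, 0, -0.06], "offset": [0, -0.044, 0], "hand": -1},
    {"dr": [0, 0, -0.059], "offset": [-0.001, -0.044, 0], "hand": -1},
    {"dr": [0, 0, -0.06], "offset": [0, -0.043, 0], "hand": -1},
    {"dr": [0, 0, -0.058], "offset": [0, -0.043, 0], "hand": -1},
    {"dr": [0, 0, -0.059], "offset": [0, -0.043, 0], "hand": -1},
    {"dr": [0, 0, -0.057], "offset": [-0.001, -0.041, 0], "hand": -1},
    {"dr": [0, 0, -0.056], "offset": [0, -0.042, 0], "hand": -1},
    {"dr": [0, 0, -0.056], "offset": [-0.001, -0.041, 0], "hand": -1}
  ]
}}

```text
time_s: 17.25
eef_pos: [442.5, 232.7, 80.3]
ee_rot: [0.0, 0.294, 0.956, 0.0]
force: [-0.7, 0.3, -1.8]
grip_width: 0.485
grip_force: 41.3
```

>>> {"op": "arm_command", "data": {
  "increments": [
    {"dr": [0, 0, -0.055], "offset": [-0.001, -0.041, 0.006], "hand": -1},
    {"dr": [0, 0, -0.056], "offset": [-0.001, -0.04, 0.016], "hand": -1},
    {"dr": [0, 0, -0.055], "offset": [-0.001, -0.041, 0.023], "hand": -1},
    {"dr": [0, 0, -0.054], "offset": [-0.001, -0.04, 0.029], "hand": -1},
    {"dr": [0, 0, -0.055], "offset": [-0.001, -0.04, 0.031], "hand": -1},
    {"dr": [0, 0, -0.054], "offset": [-0.001, -0.04, 0.031], "hand": -1},
    {"dr": [0, 0, -0.054], "offset": [0, -0.039, 0.029], "hand": -1},
    {"dr": [0, 0, -0.053], "offset": [-0.001, -0.04, 0.023], "hand": -1}
  ]
}}

```text
time_s: 18.05
eef_pos: [426.8, 197.7, 57.6]
ee_rot: [0.0, 0.127, 0.992, 0.0]
force: [0.3, 0.4, -2.1]
grip_width: 0.482
grip_force: 41.3
```

Run:
```python
from trk import *
plan(53,6,32,R=112.3,off=0)
```

```text
18.05 tcp [426.8 197.7  57.6] xaxis 165.5 z [ 0. -0. -1.] j [ 0.18  0.42  1.86 -0.    0.86 -1.13] F [ 0.3  0.4 -2.1] w 0.482 41.3
err xy [0.6 0.4] yaw -0.2 theta 165.64683160000425 w 24.066693299402345
0 [-0.0, -0.04, 0.003] -0.054
1 [-0.0, -0.04, 0.007] -0.054
2 [-0.0, -0.04, 0.009] -0.054
3 [0.0, -0.039, 0.009] -0.053
4 [0.0, -0.039, 0.008] -0.053
5 [-0.001, -0.038, 0.002] -0.052
6 [-0.0, -0.038, 0.0] -0.052
7 [-0.001, -0.038, 0.0] -0.051
8 [-0.001, -0.038, 0.0] -0.051
9 [-0.001, -0.037, 0.0] -0.051
10 [-0.0, -0.037, 0.0] -0.051
11 [-0.001, -0.037, 0.0] -0.05
12 [-0.001, -0.037, 0.0] -0.05
13 [-0.001, -0.037, 0.0] -0.05
14 [-0.0, -0.036, 0.0] -0.05
15 [-0.001, -0.036, 0.0] -0.049
16 [-0.001, -0.036, 0.0] -0.049
17 [-0.0, -0.036, 0.0] -0.049
18 [-0.001, -0.036, 0.0] -0.048
19 [-0.001, -0.035, 0.0] -0.048
20 [-0.0, -0.035, 0.0] -0.048
21 [-0.001, -0.035, 0.0] -0.048
22 [-0.001, -0.035, 0.0] -0.048
23 [-0.0, -0.035, 0.0] -0.047
24 [-0.001, -0.034, 0.0] -0.047
25 [-0.001, -0.035, 0.0] -0.046
26 [-0.0, -0.034, 0.0] -0.047
27 [-0.001, -0.034, 0.0] -0.046
28 [-0.0, -0.033, 0.0] -0.046
29 [-0.001, -0.034, 0.0] -0.045
30 [-0.001, -0.033, 0.0] -0.046
31 [-0.0, -0.033, 0.0] -0.045
```

>>> {"op": "arm_command", "data": {
  "increments": [
    {"dr": [0, 0, -0.054], "offset": [0, -0.04, 0.009], "hand": -1},
    {"dr": [0, 0, -0.054], "offset": [0, -0.04, 0.009], "hand": -1},
    {"dr": [0, 0, -0.054], "offset": [0, -0.04, 0.009], "hand": -1},
    {"dr": [0, 0, -0.053], "offset": [0, -0.039, 0.009], "hand": -1},
    {"dr": [0, 0, -0.053], "offset": [0, -0.039, 0.004], "hand": -1},
    {"dr": [0, 0, -0.052], "offset": [-0.001, -0.038, 0.004], "hand": -1},
    {"dr": [0, 0, -0.052], "offset": [0, -0.038, 0.004], "hand": -1}
  ]
}}

```text
time_s: 18.75
eef_pos: [423.0, 165.2, 52.1]
ee_rot: [0.0, -0.019, 1.0, 0.0]
force: [-0.5, -0.3, 5.3]
grip_width: 0.488
grip_force: 42.1
```

Run:
```python
from trk import *
plan(53,6,1,R=112.3,off=0)
```

```text
18.75 tcp [423.  165.2  52.1] xaxis -177.8 z [ 0.001  0.    -1.   ] j [ 0.11  0.4   1.91 -0.    0.83 -1.5 ] F [-0.5 -0.3  5.3] w 0.488 42.1
err xy [ 0.2 -0. ] yaw -0.0 theta 182.1890409627465 w 23.19997959662907
0 [-0.0, -0.038, -0.001] -0.051
```

The motor stands on the floor with light contact. I'll open while still following, then rise clear.

>>> {"op": "arm_command", "data": {
  "increments": [
    {"dr": [0, 0, -0.051], "offset": [-0.001, -0.038, 0], "hand": 0.1},
    {"dr": [0, 0, -0.051], "offset": [-0.001, -0.038, 0], "hand": 0.25},
    {"dr": [0, 0, -0.051], "offset": [-0.001, -0.037, 0], "hand": 0.35},
    {"dr": [0, 0, -0.051], "offset": [0, -0.037, -0.01], "hand": 0.35},
    {"dr": [0, 0, -0.05], "offset": [-0.001, -0.037, -0.05], "hand": 0.35},
    {"dr": [0, 0, -0.05], "offset": [-0.001, -0.037, -0.12], "hand": 0.35},
    {"dr": [0, 0, -0.05], "offset": [-0.001, -0.037, -0.2], "hand": 0.35},
    {"dr": [0, 0, -0.05], "offset": [0, -0.036, -0.25], "hand": 0.35}
  ]
}}

```text
time_s: 19.55
eef_pos: [429.6, 130.3, 128.2]
ee_rot: [-0.0, -0.177, 0.984, 0.0]
force: [0.5, -0.6, 0.9]
grip_width: 0.676
grip_force: 0.0
```

>>> {"op": "arm_command", "data": {
  "increments": [
    {"dr": [0, 0, -0.04], "offset": [0, -0.03, -0.3], "hand": 0.35},
    {"dr": [0, 0, -0.02], "offset": [0, -0.015, -0.3], "hand": 0.35},
    {"dr": [0, 0, 0], "offset": [0, 0, -0.3], "hand": 0.35},
    {"dr": [0, 0, 0], "offset": [0, 0, -0.1], "hand": 0.35}
  ]
}}

```text
time_s: 19.95
eef_pos: [432.8, 125.5, 251.5]
ee_rot: [0.003, -0.199, 0.98, -0.001]
force: [-0.3, -0.7, 0.1]
grip_width: 0.675
grip_force: 0.0
```

Run:
```python
from trk import *
s=show();q,_=fit(D);print("pred",theta(q,s["time_s"])%360)
print(meas());t=ctrl.sense()["time_s"];im=ctrl.capture("scene");a=ctrl.capture("top")
cv2.imwrite("pics/f1.png",np.hstack([cv2.resize(im[110:310,200:480,::-1],(560,400)),cv2.resize(a[115:280,140:240,::-1],(240,400))]));print(t)
```

```text
19.95 tcp [432.8 125.5 251.5] xaxis -157.0 z [ 0.007  0.    -1.   ] j [ 0.02  0.13  1.68 -0.    1.33 -1.95] F [-0.3 -0.7  0.1] w 0.675 0.0
pred 209.1585460206246
(19.95, np.float64(227.40483215720892), 141.8, np.float64(207.923583984375), [99.0, 63.0], [-87.9, -90.5])
20.0
```

View pics/f1.png

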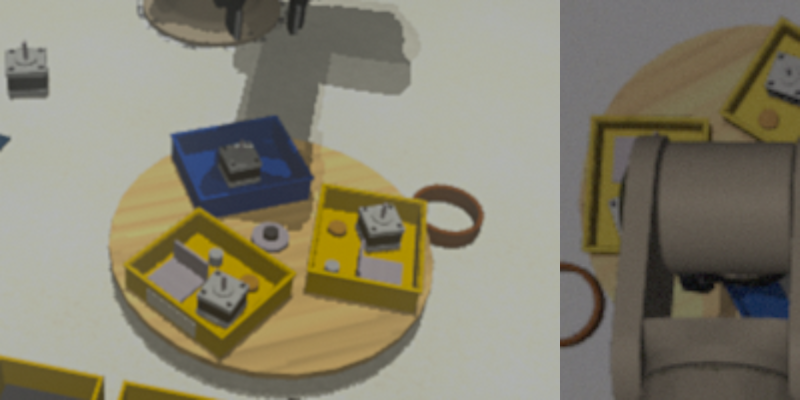

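The scene view shows the motor upright in the middle of the blue tray at about (240,160). The carousel is still turning and the gripper is well clear.

```bash
python3 -c "
from rig import ctrl
print(ctrl.finish_job())"
```

```text
the job is handed in; nothing more can be done
None
```

I pushed the carousel to about one turn in eight seconds and set the motor upright in the middle of the blue tray while it was still turning. The arm came clear and I handed the job in at about 20 s.

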